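Tip the green dye tablets into the egg-dye pan

ROBOT

A 6-joint arm with a two-finger parallel gripper is mounted at the origin on the work surface. World frame = base frame: x ahead of the robot, y to its left, z up, the work surface at z = 0. Lengths are in mm, angles in rad, forces in N, time in s.
With the tool pointing down it reaches from about 375 to 925 mm from the base axis. Payload 5.7 kg.
Tool frame: the origin (TCP) lies at the very end of the fingers, on their centre line; the grasp point (between the pads) lies 19 mm behind it; z points along the fingers, y is the direction in which the jaws open and shut (so a half turn about z gives the same grasp; the last joint's range is limited). The gripper opens to 88 mm and grips with 3 to 60 N. Pads are 20 mm wide; open, the fingers measure 115 mm over their backs; the gripper's body (75 mm by 178 mm) begins 61 mm behind the grasp point.
Start: joints at [-0.115, 0.359, 1.51, -0, 1.272, -0.115], TCP at [599.968, -0.004, 222.623] pointing down, gripper open.
Joint ranges: [-2.97, 2.97], [-1.01, 2.36], [0.21, 2.38], [-0.96, 4.11], [0.2, 2.71], [-2.98, 2.98]. Speed limits (rad/s): [2.39, 2.39, 3.14, 3.14, 3.14, 3.14].

INTERFACE

Orientations are given as a unit quaternion [x, y, z, w].
In Python, from workcell import ctrl, optics gives the robot as it stands.
- The arm moves only by the tool step_arm, never from a script. Its argument "rows" is a list of rows, each an object of numbers: "x", "y", "z": the shift along the tool's x, y, z in mm; "ax", "ay", "az": the turn, a rotation vector about the tool's x, y, z in degrees; "gripper": the gripper's target within -1 to 1 (fully open at 1, half-way at 0, shut at -1). A call has 1 to 5 rows; each row shifts and turns the pose as measured when the row begins, along the tool's axes as they then stand; what a row does not reach is not made up. A row lasts 1/10 s, in which the tool goes at most 50 mm and 8.59 degrees, less where a joint would pass 70% of its speed; a pose out of reach is approached as far as the arm can. A call with a gripper value outside its range is refused whole. The fingers move at their own pace and stop on an object; the grip force is fixed at half the most. Time passes only in rows, so rows that do not move let the fingers close. It gives the time, the measured TCP pose, the force and the opening at its end, in the units of the state.
- ctrl.observe(): the state, without advancing time (a new reading comes with each control period).
- optics.read_camera(name): name is "scene" or "side" or "wrist"; returns a dict with "image" (384x512x3 uint8, blue, green, red), "depth" (384x512 float32, mm along the optical axis (not along the pixel's ray), 0 where there is no reading), "camera_matrix" (3x3 intrinsics, pixels), "world_to_cam" (4x4, takes a point from world to camera coordinates); the wrist camera has in their place "mount" (4x4, takes a point from camera to tool coordinates, whose origin is the TCP and whose axes are the flange's). Camera axes: x right, y down, z forward; pixel columns grow to the right and rows downward; lengths in mm; the calibration is good to about 2 mm. A picture is of the moment at which its call begins: read the wrist's pose just before it.
- ctrl.job_done(): hands the job in, once; it reports no verdict.
The state is a dict: "time_s": time; "joints": joint angles; "joint_vel": joint speeds; "effort": joint torques, N m; "eef_pos": TCP position; "tool_rot": TCP orientation; "wrist_force": force on the tool from outside, world axes, zero at the start; "wrist_torque": the same for the moment, N m; "finger_gap": opening from 0.0 (shut) to 1.0 (fully open).
Only numpy, scipy, OpenCV 4.12 (cv2) and the standard library are available. Lean on these libraries where they do the work, as an engineer would, in place of code of your own. Each camera call takes 0.05 s, during which the arm holds its last target.

TASK

Get the steel pan ready for dyeing eggs green: lift the green caddy by the bar at its rear and tip it just far enough, no steeper than 60 degrees, that its flap swings open and both green tablets slide out into the pan. Then lower the caddy back level on its stand and let go; leave the orange caddy as it is.

Things in the scene. Friction and masses are not known exactly. Their poses are not given: they have to be found in the camera images.
- green_caddy: green box, clear window on top, 110 x 60 x 49 mm, hinged on a fixed white stand. Its x points to the nose (over the pan), y across, z up when level. Origin: hinge axis (along y), middle of the underside, 25 mm behind the nose, 90 mm above the table. Raising its rear tips it (stop at 74 degrees); let go, it sinks slowly back level on a rest. Tipped, the light flap at the nose swings open by its weight
- green_bar (a point): centre of the green caddy's lifting bar at its rear: round, green, 10 mm thick, along the caddy's y, at (-150, 0, 30) mm in the caddy's frame, 120 mm above the table when level. 54 mm of it are clear between two side rods; 60 mm clear to the box, open behind, above and for 100 mm below. Lifts with about 2 N
- orange_caddy: bystander: orange caddy with orange tablets, same shape, frame and stand as the green one, which it stands beside, 150 mm away to the left or right, facing the same way
- pan: fixed open steel pan, 176 x 325 mm over its flange, 65 mm high; inside 150 (x) x 299 (y) x 62 mm deep; origin at the centre of its underside on the table; its long side runs along its y. Both caddies' noses reach over its -x long side
- green_tablet_1: green dye tablet, a flat disc 26 mm across and 11 mm thick, 15 g, loose on the floor of the green caddy, which it leaves under the flap; origin at the centre of one flat face, z along the disc's axis. It begins to slide when the caddy is tipped 25 to 38 degrees; at 50 it slides out within 2 s
- green_tablet_2: green dye tablet, a flat disc 26 mm across and 11 mm thick, 15 g, loose on the floor of the green caddy, which it leaves under the flap; origin at the centre of one flat face, z along the disc's axis. Slides like the other one
Things that resemble listed ones, but are neither listed nor needed, are in the scene too. Leave any yellow look-alike of the part that bears orange_caddy alone. What is shaped like the part that bears green_caddy but purple is not meant.

How it is judged (in metres and radians):
On the way:
1. the green caddy is tipped nose-down by more than 20 degrees (angle between green_caddy's own z axis and vertical above 0.35 rad), for 0.2 s.
At the end, for the whole second after the job is handed in: both green tablets lie at rest inside the pan (origins within its inner walls and less than 45 mm above its underside); the green caddy is back within 7 degrees of level and at rest; the orange caddy is within 7 degrees of level (x of green_tablet_1 in the frame of pan between -0.077 and 0.077 m and y of green_tablet_1 in the frame of pan between -0.152 and 0.152 m and z of each of green_tablet_1, green_tablet_2 in the frame of pan below 0.045 m and linear speed of each of green_tablet_1, green_tablet_2 below 0.03 m/s and x of green_tablet_2 in the frame of pan between -0.077 and 0.077 m and y of green_tablet_2 in the frame of pan between -0.152 and 0.152 m and angle between each of green_caddy, orange_caddy's own z axis and vertical below 0.12 rad and angular speed of green_caddy below 0.1 rad/s); the robot touches nothing.
It fails at once if the green caddy is tipped steeper than 65 degrees (angle between green_caddy's own z axis and vertical above 1.134 rad).
It fails at once if the orange caddy is tipped by more than 10 degrees (angle between orange_caddy's own z axis and vertical above 0.175 rad).
It also fails if it takes over 45 s, if anything falls off the work surface, if the arm or the gripper's body presses on something with over 40 N, if the wrist force passes 120 N, or if a joint passes its speed limit or range.

## Working session

There is one attempt and no reset: what is moved stays moved. The work goes in short steps, Python scripts to look and compute and a tool call to move; the robot and the scene stay as the last step left them, time stands still between calls to the robot, and variables do not carry over. Pictures are saved under pics/ and viewed, and the job is handed in when it is done.

Besides the shell and the picture viewer there is one more tool, called after "Emit:" as name(argument=value, ...) on one line, values as JSON. step_arm: Moves the arm, as the interface text tells. Its arguments: {"type":"object","properties":{"rows":{"type":"array"}},"required":["rows"]}

```bash
mkdir -p pics; ls; python3 - <<'E'
from workcell import ctrl, optics
import cv2,numpy as np
s=ctrl.observe();print(s)
for n in ["scene","side","wrist"]:
    r=optics.read_camera(n);cv2.imwrite(f"pics/{n}0.png",r["image"])
    np.savez(f"{n}0.npz",**{k:v for k,v in r.items()})
    print(n,r["camera_matrix"].round(1).tolist(),(r.get("world_to_cam") if "world_to_cam" in r else r["mount"]).round(3).tolist())
E
```

```text
pics
{'time_s': 0.0, 'joints': array([-1.15103232e-01,  3.59510466e-01,  1.51144265e+00, -3.62231954e-06,
        1.27249008e+00, -1.15113225e-01]), 'joint_vel': array([-0.00174122, -0.00078014,  0.00095298, -0.0001111 ,  0.00064225,
       -0.00107777]), 'effort': array([-2.01257943e-03, -5.15376234e+01, -2.70722097e+01,  6.73234044e-02,
        3.48843460e-02, -1.61260368e-04]), 'eef_pos': array([5.99302354e+02, 6.97225822e-02, 2.21802457e+02]), 'tool_rot': array([ 7.07102568e-01,  7.07110389e-01, -5.76146132e-04, -7.24004865e-04]), 'wrist_force': array([-0.52828536, -0.63446222, -0.14184062]), 'wrist_torque': array([-0.00405039, -0.02730696,  0.00209103]), 'finger_gap': 1.0003270195400775}
scene [[461.2, 0.0, 258.8], [0.0, 461.2, 190.4], [0.0, 0.0, 1.0]] [[0.879, 0.476, 0.012, -580.397], [0.355, -0.638, -0.683, -94.115], [-0.317, 0.605, -0.73, 1162.804], [0.0, 0.0, 0.0, 1.0]]
side [[396.1, 0.0, 258.2], [0.0, 396.1, 188.6], [0.0, 0.0, 1.0]] [[-0.997, -0.077, -0.018, 623.847], [-0.036, 0.635, -0.772, 55.644], [0.071, -0.769, -0.635, 1014.372], [0.0, 0.0, 0.0, 1.0]]
wrist [[292.5, 0.0, 259.8], [0.0, 292.5, 188.5], [0.0, 0.0, 1.0]] [[0.002, -0.963, -0.271, 73.816], [1.0, 0.002, 0.0, -0.55], [0.0, -0.271, 0.963, -162.659], [0.0, 0.0, 0.0, 1.0]]
```

View pics/scene0.png

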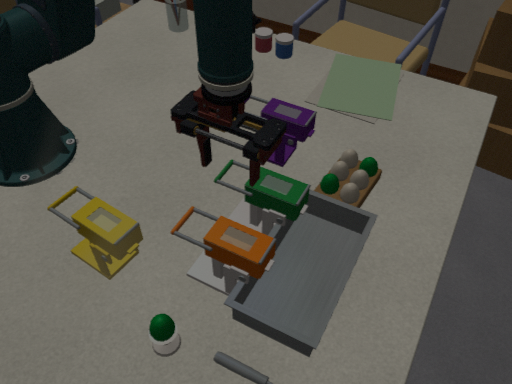

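View pics/side0.png

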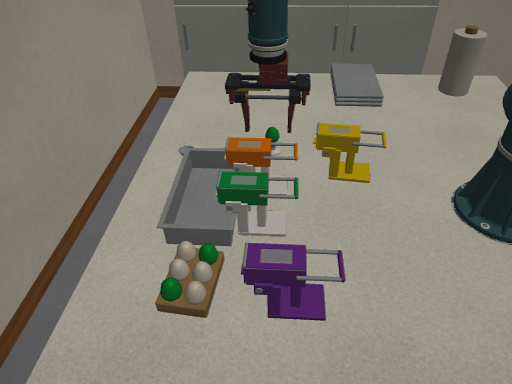

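View pics/wrist0.png

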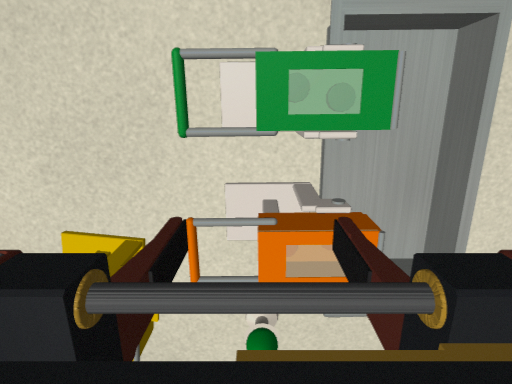

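The green caddy is the box on a white stand at scene (278,190), side (245,187) and wrist (325,90), with its bar at wrist (181,93). The orange, yellow (scene 106,225) and purple (scene 288,118) ones are not meant. Next I measure the bar and box and take a confirming crop.

```bash
cat > h.py <<'E'
import numpy as np,cv2
from scipy.spatial.transform import Rotation as R
from workcell import ctrl,optics
def cam(n,tag=None):
    s=ctrl.observe(); r=optics.read_camera(n)
    if n=="wrist":
        T=np.eye(4);T[:3,:3]=R.from_quat(s["tool_rot"]).as_matrix();T[:3,3]=s["eef_pos"]
        c2w=T@r["mount"]
    else: c2w=np.linalg.inv(r["world_to_cam"])
    if tag: cv2.imwrite(f"pics/{tag}.png",r["image"])
    return r,c2w
def pts(r,c2w,m):
    v,u=np.nonzero(m&(r["depth"]>0)); d=r["depth"][v,u]; K=r["camera_matrix"]
    p=np.c_[(u-K[0,2])/K[0,0]*d,(v-K[1,2])/K[1,1]*d,d]
    return p@c2w[:3,:3].T+c2w[:3,3],u,v
def plane(r,c2w,u,v,z):
    K=r["camera_matrix"]; d=c2w[:3,:3]@np.array([(u-K[0,2])/K[0,0],(v-K[1,2])/K[1,1],1]); o=c2w[:3,3]
    return o+d*(z-o[2])/d[2]
def green(img):
    h=cv2.cvtColor(img,cv2.COLOR_BGR2HSV); return (h[...,0]>50)&(h[...,0]<75)&(h[...,1]>150)&(h[...,2]>40)
E
python3 - <<'E'
from h import *
out=[]
for n in ["scene","side","wrist"]:
    r,c=cam(n); m=green(r["image"])
    p,u,v=pts(r,c,m)
    k=(p[:,2]>95)&(p[:,2]<150)
    p,u,v=p[k],u[k],v[k]
    if n=="wrist": b=u<200
    elif n=="side": b=u>290
    else: b=(u<248)&(v>155)&(v<200)
    q=p[b]
    print(n,"bar n",len(q),"med",np.median(q,0).round(1),"min",q.min(0).round(1),"max",q.max(0).round(1))
    if n=="wrist":
        for uv in [(177,51),(183,135)]: print("end",plane(r,c,*uv,120).round(1))
        x=p[(u>258)&(p[:,2]>125)];print("boxtop",np.c_[x.min(0),x.max(0)].round(1).tolist())
        cv2.imwrite("pics/crop.png",cv2.resize(r["image"][20:160,150:420],None,fx=2.8,fy=2.8))
E
```

```text
scene bar n 78 med [532.9  78.4 124.4] min [528.9  49.6 120.9] max [601.6 116.2 140.7]
side bar n 52 med [530.3  96.  124.8] min [527.8  53.3 118.9] max [532.7 123.7 127.7]
wrist bar n 864 med [531.3  85.4 125. ] min [526.4  47.5 120.1] max [535.4 119.6 127.3]
end [530.2 118.  120. ]
end [530.3  49.  120. ]
boxtop [[598.4, 705.2], [54.9, 115.7], [137.9, 143.0]]
```

View pics/crop.png

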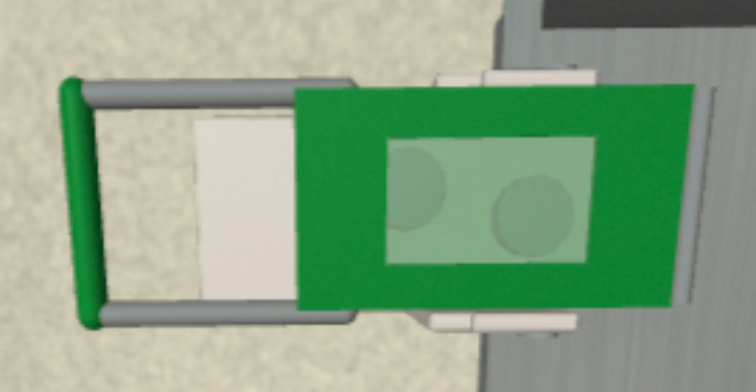

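The crop confirms it: green box, two dark tablets under the window, bar at crop (82,200). The bar centre is about (531, 84.5, 120) with no noticeable yaw, so the jaws already open across it. I move above it with the gripper half open.

Emit:
step_arm(rows=[{"x": 28,"y": -23,"gripper": 0},{"x": 28,"y": -23,"gripper": 0},{"x": 28,"y": -23,"gripper": 0},{"gripper": 0},{"gripper": 0}])

```text
invalid input
```

Emit:
step_arm(rows=[{"x": 28,"y": -23,"z": 0,"ax": 0,"ay": 0,"az": 0,"gripper": 0},{"x": 28,"y": -23,"z": 0,"ax": 0,"ay": 0,"az": 0,"gripper": 0},{"x": 28,"y": -23,"z": 0,"ax": 0,"ay": 0,"az": 0,"gripper": 0},{"x": 0,"y": 0,"z": 0,"ax": 0,"ay": 0,"az": 0,"gripper": 0}])

```text
time_s: 0.7
eef_pos: [529.3, 85.3, 221.5]
tool_rot: [0.708, 0.706, -0.0, -0.0]
wrist_force: [-0.6, -0.3, 1.0]
finger_gap: 0.675
```

Next, descend to z≈140 while the fingers finish closing to half.

Emit:
step_arm(rows=[{"x": 0,"y": 1,"z": 20,"ax": 0,"ay": 0,"az": 0,"gripper": 0},{"x": 0,"y": 0,"z": 30,"ax": 0,"ay": 0,"az": 0,"gripper": 0},{"x": 0,"y": 0,"z": 25,"ax": 0,"ay": 0,"az": 0,"gripper": 0},{"x": 0,"y": 0,"z": 0,"ax": 0,"ay": 0,"az": 0,"gripper": 0}])

```text
time_s: 1.1
eef_pos: [533.1, 85.3, 146.6]
tool_rot: [0.707, 0.707, 0.002, 0.002]
wrist_force: [-0.6, -1.1, 0.9]
finger_gap: 0.5
```

```bash
python3 - <<'E'
from h import *
for n in ["wrist","side"]: cam(n,n+"1")
print(ctrl.observe()["eef_pos"])
a=cv2.imread("pics/wrist1.png");b=cv2.imread("pics/side1.png")
cv2.imwrite("pics/c1.png",np.vstack([cv2.resize(a,(400,300)),cv2.resize(b[100:250,150:350],(400,300))]))
E
```

```text
[535.27541531  85.41299842 149.35575612]
```

View pics/c1.png

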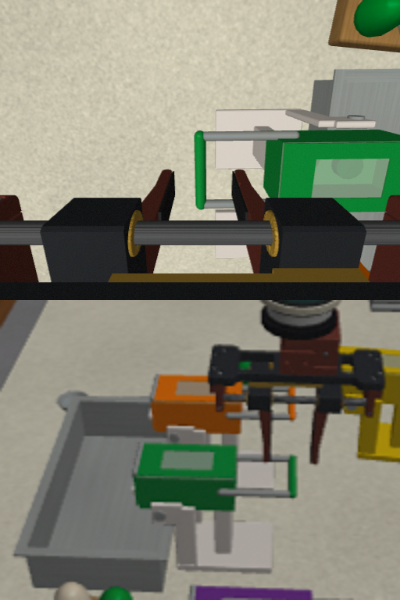

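The bar at wrist crop (200,170) sits between the fingertips (168 and 240). I re-measure it relative to the tool.

```bash
python3 - <<'E'
from h import *
for i in range(2):
    s=ctrl.observe();print(s["eef_pos"].round(1),s["tool_rot"].round(4))
    r,c=cam("wrist"); m=green(r["image"]); p,u,v=pts(r,c,m)
    k=(p[:,2]>95)&(p[:,2]<132)&(p[:,0]<545)&(p[:,0]>515)&(p[:,1]>40)&(p[:,1]<130)
    q=p[k];print(len(q),np.median(q,0).round(1),q.min(0).round(1),q.max(0).round(1),u[k].min(),u[k].max(),v[k].min(),v[k].max())
E
```

```text
[535.3  85.4 149.4] [0.7072 0.7069 0.0036 0.0039]
1200 [530.4  88.  124.9] [525.8  49.  121. ] [535.3 120.7 127.5] 246 260 167 265
[535.9  85.5 150.1] [0.7073 0.7069 0.0042 0.0045]
1193 [530.4  87.9 124.9] [525.9  49.  121. ] [535.3 120.7 127.4] 245 259 167 265
```

Emit:
step_arm(rows=[{"x": 0,"y": -4,"z": 16,"ax": 0,"ay": 0,"az": 0,"gripper": 0},{"x": 0,"y": -1,"z": 16,"ax": 0,"ay": 0,"az": 0,"gripper": 0},{"x": 0,"y": 0,"z": 12,"ax": 0,"ay": 0,"az": 0,"gripper": 0},{"x": 0,"y": 0,"z": 3,"ax": 0,"ay": 0,"az": 0,"gripper": 0}])

```text
time_s: 1.7
eef_pos: [537.9, 85.2, 108.4]
tool_rot: [0.707, 0.707, 0.009, 0.009]
wrist_force: [-0.2, -0.0, 0.4]
finger_gap: 0.5
```

The tool has drifted a little in x and tilt (−1.5° about tool x), so I correct both.

Emit:
step_arm(rows=[{"x": 0,"y": -6,"z": 3,"ax": 1.5,"ay": 0,"az": 0,"gripper": 0},{"x": 0,"y": -1,"z": 3,"ax": 0.5,"ay": 0,"az": 0,"gripper": 0},{"x": 0,"y": 0,"z": 2,"ax": 0,"ay": 0,"az": 0,"gripper": 0}])

```text
time_s: 2.0
eef_pos: [532.1, 85.2, 101.4]
tool_rot: [0.707, 0.707, -0.003, -0.003]
wrist_force: [0.8, 0.3, -1.0]
finger_gap: 0.498
```

Close on the bar.

Emit:
step_arm(rows=[{"x": 0,"y": -1,"z": 0,"ax": 0,"ay": 0,"az": 0,"gripper": -1},{"x": 0,"y": 0,"z": 0,"ax": 0,"ay": 0,"az": 0,"gripper": -1},{"x": 0,"y": 0,"z": 0,"ax": 0,"ay": 0,"az": 0,"gripper": -1},{"x": 0,"y": 0,"z": 0,"ax": 0,"ay": 0,"az": 0,"gripper": -1},{"x": 0,"y": 0,"z": 0,"ax": 0,"ay": 0,"az": 0,"gripper": -1}])

```text
time_s: 2.5
eef_pos: [530.7, 85.3, 101.9]
tool_rot: [0.707, 0.707, -0.003, -0.003]
wrist_force: [-0.0, -0.3, 0.6]
finger_gap: 0.105
```

The bar is gripped: gap 9.3 mm. Now lift along the arc about the hinge (681, 90), radius 153.

Emit:
step_arm(rows=[{"x": 0,"y": 1.5,"z": -6.5,"ax": 0,"ay": 0,"az": 0,"gripper": -1},{"x": 0,"y": 2,"z": -6.5,"ax": 0,"ay": 0,"az": 0,"gripper": -1},{"x": 0,"y": 2,"z": -6.5,"ax": 0,"ay": 0,"az": 0,"gripper": -1},{"x": 0,"y": 2,"z": -6,"ax": 0,"ay": 0,"az": 0,"gripper": -1}])

```text
time_s: 2.9
eef_pos: [538.1, 85.3, 128.2]
tool_rot: [0.707, 0.707, -0.004, -0.004]
wrist_force: [1.7, 1.3, -2.9]
finger_gap: 0.105
```

Emit:
step_arm(rows=[{"x": 0,"y": 3,"z": -6,"ax": 0,"ay": 0,"az": 0,"gripper": -1},{"x": 0,"y": 3,"z": -6,"ax": 0,"ay": 0,"az": 0,"gripper": -1},{"x": 0,"y": 3,"z": -6,"ax": 0,"ay": 0,"az": 0,"gripper": -1},{"x": 0,"y": 3,"z": -5.5,"ax": 0,"ay": 0,"az": 0,"gripper": -1}])

```text
time_s: 3.3
eef_pos: [550.3, 85.5, 153.7]
tool_rot: [0.707, 0.707, -0.005, -0.005]
wrist_force: [1.0, 0.6, -3.5]
finger_gap: 0.1
```

```bash
python3 - <<'E'
from h import *
cam("side","s2")
b=cv2.imread("pics/s2.png");cv2.imwrite("pics/c2.png",cv2.resize(b[80:260,150:350],(600,540)))
s=ctrl.observe();print(s["eef_pos"],s["wrist_force"],s["finger_gap"])
E
```

```text
[550.94084892  85.44104301 154.60342344] [-1.85009208  0.76334673  0.10801721] 0.10321830898178345
```

View pics/c2.png

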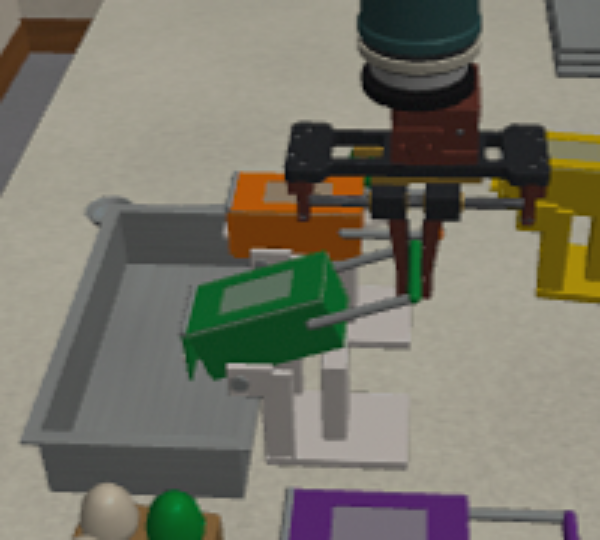

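The side crop shows the caddy tipped about 21° with the bar in the jaws at (415,270) and the flap opening. Orange is level. Continue.

Emit:
step_arm(rows=[{"x": 0,"y": 4,"z": -5.5,"ax": 0,"ay": 0,"az": 0,"gripper": -1},{"x": 0,"y": 4,"z": -5.5,"ax": 0,"ay": 0,"az": 0,"gripper": -1},{"x": 0,"y": 4,"z": -5,"ax": 0,"ay": 0,"az": 0,"gripper": -1},{"x": 0,"y": 4,"z": -5,"ax": 0,"ay": 0,"az": 0,"gripper": -1}])

```text
time_s: 3.75
eef_pos: [566.6, 85.6, 176.3]
tool_rot: [0.707, 0.707, -0.006, -0.006]
wrist_force: [-1.0, -0.2, -2.9]
finger_gap: 0.104
```

Emit:
step_arm(rows=[{"x": 0,"y": 5,"z": -4.5,"ax": 0,"ay": 0,"az": 0,"gripper": -1},{"x": 0,"y": 5,"z": -4.5,"ax": 0,"ay": 0,"az": 0,"gripper": -1},{"x": 0,"y": 5,"z": -4.5,"ax": 0,"ay": 0,"az": 0,"gripper": -1},{"x": 0,"y": 5,"z": -4,"ax": 0,"ay": 0,"az": 0,"gripper": -1}])

```text
time_s: 4.15
eef_pos: [586.2, 85.8, 195.4]
tool_rot: [0.707, 0.707, -0.007, -0.008]
wrist_force: [-4.4, 1.0, 1.1]
finger_gap: 0.104
```

Emit:
step_arm(rows=[{"x": 0,"y": 5,"z": -3.5,"ax": 0,"ay": 0,"az": 0,"gripper": -1},{"x": 0,"y": 5,"z": -3.5,"ax": 0,"ay": 0,"az": 0,"gripper": -1},{"x": 0,"y": 5,"z": -3.5,"ax": 0,"ay": 0,"az": 0,"gripper": -1},{"x": 0,"y": 5,"z": -3,"ax": 0,"ay": 0,"az": 0,"gripper": -1}])

```text
time_s: 4.55
eef_pos: [608.8, 86.0, 211.0]
tool_rot: [0.707, 0.707, -0.006, -0.007]
wrist_force: [-2.2, 0.9, 0.9]
finger_gap: 0.107
```

```bash
python3 - <<'E'
from h import *
cam("side","s3");cam("scene","e3")
b=cv2.imread("pics/s3.png");a=cv2.imread("pics/e3.png")
cv2.imwrite("pics/c3.png",np.hstack([cv2.resize(b[80:260,150:350],(400,360)),cv2.resize(a[150:330,200:400],(400,360))]))
s=ctrl.observe();print(s["eef_pos"],s["wrist_force"],s["finger_gap"])
E
```

```text
[609.8712028   85.95924521 211.37454988] [-2.9775726   0.78573746  3.03925142] 0.10307890376695969
```

View pics/c3.png

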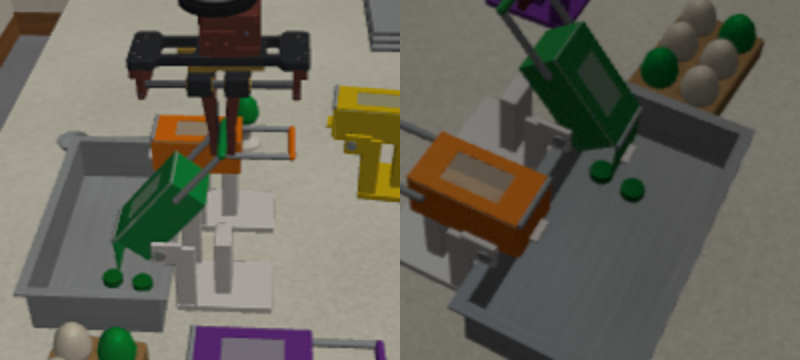

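Both tablets are out, at side crop (113,277) and (143,281). I let things settle and measure them.

Emit:
step_arm(rows=[{"x": 0,"y": -1,"z": 0,"ax": 0,"ay": 0,"az": 0,"gripper": -1},{"x": 0,"y": 0,"z": 0,"ax": 0,"ay": 0,"az": 0,"gripper": -1},{"x": 0,"y": 0,"z": 0,"ax": 0,"ay": 0,"az": 0,"gripper": -1},{"x": 0,"y": 0,"z": 0,"ax": 0,"ay": 0,"az": 0,"gripper": -1}])

```text
time_s: 5.05
eef_pos: [609.7, 85.9, 211.3]
tool_rot: [0.707, 0.707, -0.005, -0.006]
wrist_force: [-1.6, 1.7, 2.6]
finger_gap: 0.107
```

```bash
cat > tab.py <<'E'
from h import *
for n in ["scene","side"]:
    r,c=cam(n); m=green(r["image"]).astype(np.uint8)
    k,l,st,ce=cv2.connectedComponentsWithStats(m)
    for i in range(1,k):
        if st[i,4]<15: continue
        p,_,_=pts(r,c,l==i)
        if len(p): print(n,st[i,4],ce[i].round(),np.median(p,0).round(),"z",p[:,2].min().round(),p[:,2].max().round())
s=ctrl.observe();print(s["time_s"],s["eef_pos"].round(1),s["tool_rot"].round(4))
E
python3 tab.py
```

```text
scene 56 [253. 149.] [611.  65. 230.] z 228.0 240.0
scene 129 [367. 163.] [773. 314.  65.] z 46.0 73.0
scene 192 [276. 171.] [649.  88. 174.] z 157.0 186.0
scene 243 [291. 179.] [678.  87. 172.] z 131.0 188.0
scene 140 [328. 180.] [715. 218.  65.] z 41.0 74.0
scene 19 [263. 181.] [635.  58. 163.] z 158.0 179.0
scene 182 [307. 207.] [724.  78. 115.] z 101.0 147.0
scene 80 [301. 234.] [713.  87.  14.] z 11.0 71.0
scene 82 [316. 243.] [751.  83.  14.] z 12.0 17.0
scene 251 [159. 322.] [ 603. -243.   83.] z 63.0 91.0
side 105 [273. 134.] [ 595. -223.   70.] z 48.0 296.0
side 73 [260. 150.] [610.  97. 230.] z 225.0 232.0
side 180 [223. 176.] [695.  89. 152.] z 101.0 186.0
side 877 [232. 186.] [670. 116. 141.] z 58.0 186.0
side 65 [206. 219.] [750.  89.  14.] z 5.0 17.0
side 64 [221. 221.] [711.  94.  13.] z 6.0 16.0
side 299 [208. 253.] [713. 242.  59.] z 34.0 74.0
side 382 [171. 289.] [770. 337.  59.] z 35.0 74.0
5.15 [609.7  85.9 211.3] [ 0.7071  0.707  -0.005  -0.0058]
```

Both tablets lie flat on the pan floor (tops at z≈14) at (712,90) and (750,86). Lower along the reverse arc.

Emit:
step_arm(rows=[{"x": 0,"y": -6,"z": 3.5,"ax": 0,"ay": 0,"az": 0,"gripper": -1},{"x": 0,"y": -6,"z": 4,"ax": 0,"ay": 0,"az": 0,"gripper": -1},{"x": 0,"y": -5,"z": 4,"ax": 0,"ay": 0,"az": 0,"gripper": -1},{"x": 0,"y": -5,"z": 4.5,"ax": 0,"ay": 0,"az": 0,"gripper": -1}])

```text
time_s: 5.55
eef_pos: [588.1, 85.7, 197.1]
tool_rot: [0.707, 0.707, -0.003, -0.003]
wrist_force: [-2.4, 0.7, 6.0]
finger_gap: 0.103
```

Emit:
step_arm(rows=[{"x": 0,"y": -5,"z": 4.5,"ax": 0,"ay": 0,"az": 0,"gripper": -1},{"x": 0,"y": -5,"z": 5,"ax": 0,"ay": 0,"az": 0,"gripper": -1},{"x": 0,"y": -5,"z": 5,"ax": 0,"ay": 0,"az": 0,"gripper": -1},{"x": 0,"y": -4,"z": 5,"ax": 0,"ay": 0,"az": 0,"gripper": -1}])

```text
time_s: 5.95
eef_pos: [567.2, 85.5, 177.0]
tool_rot: [0.707, 0.707, -0.002, -0.002]
wrist_force: [-4.1, 0.5, 4.5]
finger_gap: 0.106
```

Emit:
step_arm(rows=[{"x": 0,"y": -4,"z": 5.5,"ax": 0,"ay": 0,"az": 0,"gripper": -1},{"x": 0,"y": -4,"z": 5.5,"ax": 0,"ay": 0,"az": 0,"gripper": -1},{"x": 0,"y": -4,"z": 6,"ax": 0,"ay": 0,"az": 0,"gripper": -1},{"x": 0,"y": -4,"z": 6,"ax": 0,"ay": 0,"az": 0,"gripper": -1}])

```text
time_s: 6.35
eef_pos: [549.0, 85.3, 151.3]
tool_rot: [0.707, 0.707, -0.003, -0.003]
wrist_force: [-0.2, 0.3, 0.6]
finger_gap: 0.105
```

Emit:
step_arm(rows=[{"x": 0,"y": -3,"z": 6,"ax": 0,"ay": 0,"az": 0,"gripper": -1},{"x": 0,"y": -3,"z": 6,"ax": 0,"ay": 0,"az": 0,"gripper": -1},{"x": 0,"y": -3,"z": 6,"ax": 0,"ay": 0,"az": 0,"gripper": -1},{"x": 0,"y": -3,"z": 6,"ax": 0,"ay": 0,"az": 0,"gripper": -1}])

```text
time_s: 6.75
eef_pos: [536.9, 85.2, 124.9]
tool_rot: [0.707, 0.707, -0.002, -0.002]
wrist_force: [1.2, 2.0, -0.3]
finger_gap: 0.104
```

Bar at about 143 mm; the last 22 mm go more slowly.

Emit:
step_arm(rows=[{"x": 0,"y": -2,"z": 6,"ax": 0,"ay": 0,"az": 0,"gripper": -1},{"x": 0,"y": -1.5,"z": 6,"ax": 0,"ay": 0,"az": 0,"gripper": -1},{"x": 0,"y": -1.5,"z": 5,"ax": 0,"ay": 0,"az": 0,"gripper": -1},{"x": 0,"y": -0.5,"z": 3,"ax": 0,"ay": 0,"az": 0,"gripper": -1},{"x": 0,"y": 0,"z": 1,"ax": 0,"ay": 0,"az": 0,"gripper": -1}])

```text
time_s: 7.25
eef_pos: [530.7, 85.2, 101.9]
tool_rot: [0.707, 0.707, -0.002, -0.002]
wrist_force: [-4.2, 0.1, 14.0]
finger_gap: 0.101
```

Back at the gripped height (101.9 mm), and a 14 N upward force shows it is on the rest. Open to half.

Emit:
step_arm(rows=[{"x": 0,"y": 0,"z": 0,"ax": 0,"ay": 0,"az": 0,"gripper": 0},{"x": 0,"y": 0,"z": 0,"ax": 0,"ay": 0,"az": 0,"gripper": 0},{"x": 0,"y": 0,"z": 0,"ax": 0,"ay": 0,"az": 0,"gripper": 0},{"x": 0,"y": 0,"z": 0,"ax": 0,"ay": 0,"az": 0,"gripper": 0},{"x": 0,"y": 0,"z": 0,"ax": 0,"ay": 0,"az": 0,"gripper": 0}])

```text
time_s: 7.75
eef_pos: [531.1, 85.0, 101.9]
tool_rot: [0.707, 0.707, -0.002, -0.002]
wrist_force: [-0.1, 0.4, 0.2]
finger_gap: 0.489
```

Emit:
step_arm(rows=[{"x": 0,"y": 0,"z": -10,"ax": 0,"ay": 0,"az": 0,"gripper": 0},{"x": 0,"y": 0,"z": -20,"ax": 0,"ay": 0,"az": 0,"gripper": 0},{"x": 0,"y": 0,"z": -30,"ax": 0,"ay": 0,"az": 0,"gripper": 0},{"x": 0,"y": 0,"z": -40,"ax": 0,"ay": 0,"az": 0,"gripper": 0},{"x": 0,"y": 0,"z": -10,"ax": 0,"ay": 0,"az": 0,"gripper": 0}])

```text
time_s: 8.25
eef_pos: [530.0, 85.0, 215.6]
tool_rot: [0.707, 0.707, -0.004, -0.004]
wrist_force: [0.5, 0.3, -0.5]
finger_gap: 0.5
```

Emit:
step_arm(rows=[{"x": 0,"y": 0,"z": -10,"ax": 0,"ay": 0,"az": 0,"gripper": 0},{"x": 0,"y": 0,"z": 0,"ax": 0,"ay": 0,"az": 0,"gripper": 0},{"x": 0,"y": 0,"z": 0,"ax": 0,"ay": 0,"az": 0,"gripper": 0},{"x": 0,"y": 0,"z": 0,"ax": 0,"ay": 0,"az": 0,"gripper": 0},{"x": 0,"y": 0,"z": 0,"ax": 0,"ay": 0,"az": 0,"gripper": 0}])

```text
time_s: 8.75
eef_pos: [529.1, 84.9, 225.7]
tool_rot: [0.707, 0.707, -0.005, -0.004]
wrist_force: [-0.4, 0.1, 1.2]
finger_gap: 0.501
```

```bash
python3 tab.py; python3 - <<'E'
from h import *
cam("side","s4");cam("scene","e4")
r,c=cam("wrist"); p,u,v=pts(r,c,green(r["image"])); k=(p[:,2]>95)&(p[:,0]<545)&(p[:,1]>40)&(p[:,1]<130); print("bar",np.median(p[k],0).round(1))
b=cv2.imread("pics/s4.png");a=cv2.imread("pics/e4.png")
cv2.imwrite("pics/c4.png",np.hstack([cv2.resize(b[80:260,150:350],(400,360)),cv2.resize(a[150:330,200:400],(400,360))]))
E
```

```text
scene 132 [367. 163.] [773. 314.  65.] z 46.0 74.0
scene 72 [224. 170.] [533.  83. 125.] z 121.0 128.0
scene 782 [276. 185.] [654.  81. 140.] z 136.0 144.0
scene 141 [328. 180.] [715. 218.  65.] z 42.0 74.0
scene 77 [300. 234.] [713.  88.  14.] z 10.0 18.0
scene 80 [316. 243.] [751.  83.  14.] z 11.0 18.0
scene 258 [159. 322.] [ 602. -243.   84.] z 68.0 91.0
side 133 [272. 134.] [ 600. -224.   72.] z 50.0 89.0
side 516 [244. 180.] [646.  90. 140.] z 137.0 143.0
side 52 [296. 189.] [530.  97. 125.] z 119.0 127.0
side 629 [242. 196.] [650. 116. 115.] z 90.0 138.0
side 65 [206. 219.] [749.  90.  13.] z 4.0 17.0
side 65 [221. 221.] [711.  94.  14.] z 8.0 18.0
side 298 [208. 253.] [713. 241.  59.] z 34.0 74.0
side 385 [171. 289.] [770. 336.  59.] z 35.0 75.0
8.85 [529.2  84.9 225.7] [ 0.7074  0.7068 -0.0046 -0.0042]
bar [530.1  86.8 124.9]
```

View pics/c4.png

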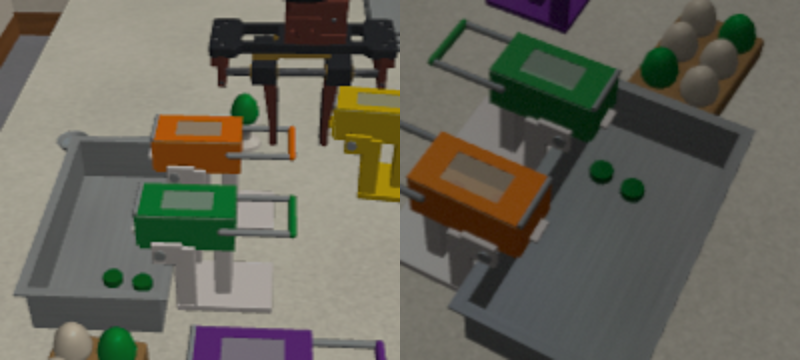

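The green caddy is level, with its bar back at the starting height. Both tablets are in the pan, orange is level, and the gripper is clear of everything, so I hand the job in.

```bash
python3 -c "
from workcell import ctrl
print(ctrl.job_done())"
```

```text
the job is handed in; nothing more can be done
None
```

I lifted the green caddy by its rear bar and tipped it to about 52° (worked out from the arm's position). Both green tablets slid out into the pan. I then lowered the caddy onto its rest, let go and raised the gripper clear, and handed the job in at about 9 s.

In the last checks:
- **Tablets:** both lie flat on the pan floor, tops at about z = 14 mm, at (712, 90) and (750, 86). The scene and side views agree to within about 7 mm, and neither tablet moved between the two looks.
- **Green caddy:** level, with the top of its bar back at its starting 125 mm.
- **Orange caddy:** looks level and untouched; I judged this from the picture and did not measure it.
- **Gripper:** about 85 mm above the bar, with the wrist force about 1 N, which is its noise level.

My first move call was refused because some fields were left out, and the arm did not move. The tool also drifted up to about 7 mm and 1.5° on the way down, which I corrected before gripping. The force on touching the rest was 14 N. No check failed.

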